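Face up the coffee canisters and clasp the open one

TASK

Make the coffee caddy ready for the guests, who stand across the table from the robot: turn both steel canisters in their recesses until each label faces squarely out over the caddy's far edge, and swing the tall canister's open clasp fully up over the catch on its lid. Leave both canisters upright in their recesses with both clasps fully closed, and do not shift or upset the bottle, the cups, the jar and the pot of stirrers standing close by.

Things in the scene. Friction and masses are not known exactly. Their poses are not given: they have to be found in the camera images.
- tray: Fixed light-wood caddy board, 170 (x) x 430 (y) x 30 mm high. Origin: centre of its underside, on the table; z up; +x points squarely out over its front (far, guest-side) long edge. Two round recesses, 124 mm across, 20 mm deep (floor 10 mm above the table), centred at x = 0, y = +115 and -115 mm; each holds one canister, either one in either recess.
- tall_center (a point): Centre (half-way up, on the axis) of the tall loose steel canister: 120 mm diameter (lid 124), 145 mm high, its top 155 mm above the table, 0.52 to 0.98 kg. Too wide to grip; it turns easily in place (1 to 2 N at the rim), by pushing its fittings sideways with a fingertip, but tips if pushed hard near the top. z up, +x out through the middle of the label.
- tall_label (a point): Middle of the tall canister's paper label, on the surface 60 mm from the axis, 58 mm above its base; same axes as the canister. Clasp, lid catch and label lie in one line on this +x side; the lid's hinge is opposite.
- tall_hinge (a point): Middle of the tall canister's lid hinge block, 71 mm from the axis, opposite the label, 20 mm below the top. The block is 34 mm wide (sideways), 32 mm high and reaches 82 mm from the axis. Same axes as the canister.
- tall_pivot (a point): Pivot of the tall canister's clasp, on the label side, 73 mm from the canister's axis and 40 mm below its top, in a bracket 22 mm wide. The clasp frame on it is 38 mm wide. Above it, on the lid's rim, is the catch, a lug 22 mm wide reaching 80 mm from the axis, 7 to 17 mm below the top. Same axes as the canister.
- tall_lip (a point): On the thumb lip at the end of the tall canister's clasp, a steel frame 38 mm wide, 41 mm long from pivot to end. Closed, it stands upright, its cross bar over the lid's catch and level with the canister's top, and the 3 mm thick lip reaches out to 86 mm from the axis; this point is 10 mm out from the bar, 39.5 mm from the pivot. Axes of the clasp: x out along the lip, z from pivot to bar.
- tall_clasp (a joint): Angle of the tall canister's clasp, rad: 0 = closed, upright over the catch; it grows as the clasp leans outwards and down, to 1.6. It stays where it is left (about 0.8 N at the lip, up and inwards along its arc, moves it).
- short_center (a point): Centre (half-way up, on the axis) of the short loose steel canister: same make, diameter and fittings as the tall one, at the same distances from axis and top, but 116 mm high, its top 126 mm above the table, 0.43 to 0.81 kg. z up, +x out through the middle of the label.
- short_label (a point): Middle of the short canister's paper label, on the surface 60 mm from the axis, 44 mm above its base; same axes as the canister.
- short_hinge (a point): Middle of the short canister's lid hinge block, opposite the label: same block and place as on the tall one.
- short_pivot (a point): Pivot of the short canister's clasp, on its label side: same clasp and place as on the tall one.
- short_clasp (a joint): Angle of the short canister's clasp, same kind as the tall one's, rad: 0 = closed; it starts closed.
- bottle_center (a point): Centre (half-way up) of a green water bottle, 80 mm diameter, 270 mm high, 0.7 kg, loose on the table beside one end of the caddy.
- cups_center (a point): Centre (half-way up) of a stack of nested paper cups, upside down, 74 mm diameter at the foot, 190 mm high, 0.12 kg, loose on the table beside the other end of the caddy.
- spread_center (a point): Centre (half-way up) of a brown spread jar with a white cap, 74 mm diameter, 98 mm high, 0.4 kg, loose on the table beyond the caddy's far edge.
- stirrers_center (a point): Centre (half-way up) of a steel pot, 60 mm diameter and 95 mm high, with a bunch of wooden stirrers standing in it to 150 mm, 0.25 kg in all, loose on the table at the robot's side of the caddy, near its middle.

How it is judged:
By the outcome, as a careful person would: the job done as asked, in the order asked, and still so for the second after the job is handed in, with the robot touching nothing.
It also fails if it takes over 72 s, if anything falls off the work surface, if the arm or the gripper's body presses on something with over 40 N, if the wrist force passes 120 N, or if a joint passes its speed limit or range.

ROBOT

A 6-joint arm with a two-finger parallel gripper is mounted at the origin on the work surface. World frame = base frame: x ahead of the robot, y to its left, z up, the work surface at z = 0. Lengths are in m, angles in rad, forces in N, time in s.
With the tool pointing down it reaches from about 0.35 to 0.875 m from the base axis. Payload 15.5 kg.
Tool frame: the origin (TCP) lies on the centre line of the jaws, within the pads' length; the fingertips stand 14 mm ahead of it and the grasp point (between the pads) lies 5 mm behind it; z points along the fingers, y is the direction in which the jaws open and shut (so a half turn about z gives the same grasp; the last joint's range is limited). The gripper opens to 85 mm and grips with 20 to 120 N. Pads are 22 mm wide; open, the fingers measure 114 mm over their backs; the gripper's body (76 mm by 85 mm) begins 54 mm behind the grasp point. The pads swing forward as they close: fully open they stand 13 mm farther back than shut.
Start: joints at [1.105, 0.494, 1.345, -0, 1.302, -0.096], TCP at [0.226, 0.583, 0.245] pointing down, gripper open.
Joint ranges: [-2.91, 2.91], [-0.82, 2.16], [0.22, 2.67], [-1.22, 4.37], [0.12, 2.79], [-3.08, 3.08]. Speed limits (rad/s): [1.89, 1.89, 2.57, 3.01, 3.01, 3.01].

INTERFACE

Orientations are given as a 3x3 rotation matrix whose columns are the frame's x, y, z axes.
In Python, from workcell import arm, imaging, order gives the robot as it stands. The module is installed in compiled form; this text tells all that it offers.
- The arm moves only by the shell command python3 -m creep 'ROWS' [FORCE]. ROWS is JSON, a list that holds one entry, the list of rows, each a list of 7 numbers: the turn, a rotation vector about the world's x, y, z in degrees, then the shift along the world's x, y, z in m, then the opening, from 0 (shut) to 1 (fully open). A call has 1 to 10 rows; each row shifts and turns the commanded pose from where the row before left it; what a row does not reach is not made up. A row lasts 1/12 s, in which the tool goes at most 41.7 mm and 7.16 degrees, less where a joint would pass 70% of its speed; a pose out of reach is approached as far as the arm can. A call with a gripper value outside its range is refused whole. The fingers move at their own pace and stop on an object; FORCE is the grip in N (left out, the last holds). Time passes only in rows, so rows that do not move let the fingers close. It gives the time, the measured TCP pose, the force and the opening at its end, in the units of the state.
- arm.get_obs(): the state, without advancing time (a new reading comes with each control period).
- imaging.capture(name): name is "scene" or "top" or "wrist"; returns (picture, depth): 420x560x3 uint8, blue, green, red; 420x560 float32, m along the optical axis (not along the pixel's ray), 0 where there is no reading.
- imaging.get_calibration(name): a dict with "fov_y" (degrees; the focal length in pixels is half the picture's height over the tangent of half this angle, whatever the lens; pixels are square), "cx", "cy" (the principal point, pixels), "R" (3x3) and "t" (3): a world point X has camera coordinates R X + t. Camera axes: x right, y down, z forward; pixel columns grow to the right and rows downward; lengths in m; the calibration is good to about 2 mm. A picture is of the moment at which its call begins: read the wrist's pose just before it. get_calibration takes no time and is no camera call; for the wrist camera it gives the pose at the moment of the call.
- order.job_done(): hands the job in, once; it reports no verdict.
The state is a dict: "time_s": time; "joint_positions": joint angles; "dq": joint speeds; "joint_efforts": joint torques, N m; "ee_pos": TCP position; "tcp_rot": TCP orientation; "force": force on the tool from outside, world axes, zero at the start; "torque": the same for the moment, N m; "opening": finger opening in m.
Only numpy, scipy, OpenCV 4.12 (cv2) and the standard library are available. Lean on these libraries where they do the work, as an engineer would, in place of code of your own. Each camera call takes 0.05 s, during which the arm holds its last target.

## Working session

There is one attempt and no reset: what is moved stays moved. The work goes in short steps, Python scripts to look and compute and a shell command to move; the robot and the scene stay as the last step left them, time stands still between calls to the robot, and variables do not carry over. Pictures are saved under pics/ and viewed, and the job is handed in when it is done.

```bash
mkdir -p pics; ls; cat > h.py <<'E'
import numpy as np, cv2
from workcell import arm, imaging, order
def cap(n,tag):
    c=imaging.get_calibration(n); p,d=imaging.capture(n)
    cv2.imwrite(f'pics/{tag}.png',p); np.savez(f'pics/{tag}.npz',p=p,d=d,R=c['R'],t=c['t'],f=210/np.tan(np.radians(c['fov_y'])/2),cx=c['cx'],cy=c['cy'])
    return p,d,c
def load(tag): return np.load(f'pics/{tag}.npz')
def world(z):
    d=z['d'];v,u=np.mgrid[0:420,0:560]
    P=np.stack([(u-z['cx'])/z['f']*d,(v-z['cy'])/z['f']*d,d],-1)
    W=(P-z['t'])@z['R']; W[d==0]=np.nan
    return W
def proj(z,X):
    c=z['R']@np.array(X)+z['t']; return c[:2]/c[2]*z['f']+[z['cx'],z['cy']]
E
python3 - <<'E'
from h import *
for n in('scene','top','wrist'):
    p,d,c=cap(n,n+'0'); print(n,{k:np.round(v,3).tolist() for k,v in c.items()}, (d==0).mean())
o=arm.get_obs();print({k:np.round(v,3).tolist() for k,v in o.items()})
E
```

```text
pics
scene {'fov_y': 56.799, 'cx': 282.74, 'cy': 216.458, 'R': [[0.352, 0.936, 0.008], [0.778, -0.288, -0.559], [-0.521, 0.203, -0.829]], 't': [-0.256, -0.357, 1.281]} 0.004047619047619047
top {'fov_y': 43.796, 'cx': 276.071, 'cy': 223.415, 'R': [[-0.008, -1.0, 0.008], [-0.996, 0.007, -0.089], [0.089, -0.009, -0.996]], 't': [0.045, 0.59, 1.274]} 0.003979591836734694
wrist {'fov_y': 66.631, 'cx': 276.101, 'cy': 205.336, 'R': [[0.361, 0.933, -0.001], [0.884, -0.342, 0.319], [0.297, -0.116, -0.948]], 't': [-0.624, -0.041, 0.381]} 0.004107142857142857
{'time_s': 0.15, 'joint_positions': [1.105, 0.494, 1.346, 0.0, 1.303, -0.096], 'dq': [0.001, -0.003, -0.002, -0.002, -0.001, -0.001], 'joint_efforts': [0.002, -88.254, -38.407, -0.0, 0.007, -0.0], 'ee_pos': [0.226, 0.583, 0.245], 'tcp_rot': [[-0.932, 0.361, -0.0], [0.361, 0.932, -0.001], [0.0, -0.001, -1.0]], 'force': [0.096, -0.232, -0.653], 'torque': [-0.023, 0.006, 0.028], 'opening': 0.085}
```

View pics/scene0.png

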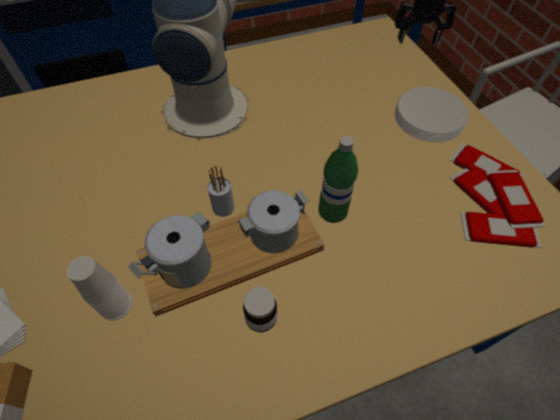

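View pics/top0.png

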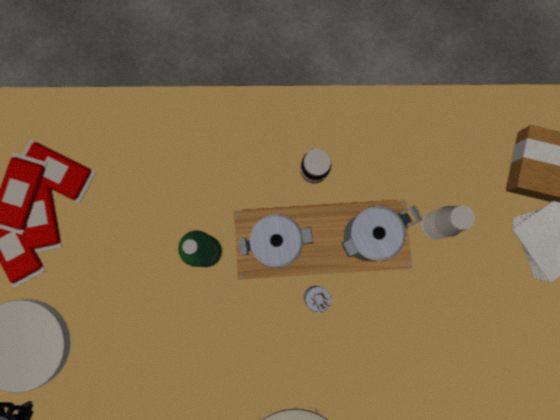

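View pics/wrist0.png

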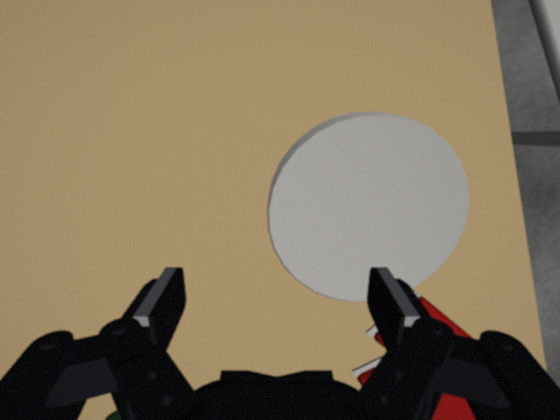

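```bash
python3 - <<'E'
from h import *
z=load('top0');W=world(z)
np.set_printoptions(precision=3,suppress=True)
# table plane check
print('table z',np.nanmedian(W[100:130,100:250,2]))
p=z['p']
cv2.imwrite('pics/topcrop.png',cv2.resize(p[140:320,170:490],None,fx=2.5,fy=2.5,interpolation=cv2.INTER_CUBIC))
s=load('scene0')['p'];cv2.imwrite('pics/scenecrop.png',cv2.resize(s[130:340,60:370],None,fx=2.5,fy=2.5,interpolation=cv2.INTER_CUBIC))
# tray points: z 20..40mm
sub=np.zeros(W.shape[:2],bool);sub[190:290,225:420]=1
m=sub&(np.abs(W[...,2]-.03)<.006)
pts=W[m][:,:2];r=cv2.minAreaRect((pts*1000).astype(np.float32));print('tray',r,m.sum())
for n,lo,hi,u0,u1 in(('short',.120,.133,235,325),('tall',.149,.162,330,430)):
    m=sub.copy();m[:, :u0]=0;m[:,u1:]=0
    m&=(W[...,2]>lo)&(W[...,2]<hi)
    q=W[m]; (c,rad)=cv2.minEnclosingCircle((q[:,:2]*1000).astype(np.float32));print(n,c,rad,m.sum(),np.median(q[:,2]))
E
```

```text
table z 0.0005385099241884722
tray ((534.7093505859375, -75.07234191894531), (204.97210693359375, 430.86090087890625), 3.305483341217041) 6312
short (540.2800903320312, 41.98115158081055) 84.91793823242188 2424 0.12623094022613854
tall (562.3638305664062, -194.674072265625) 91.90196990966797 2549 0.15521835450760813
```

View pics/topcrop.png

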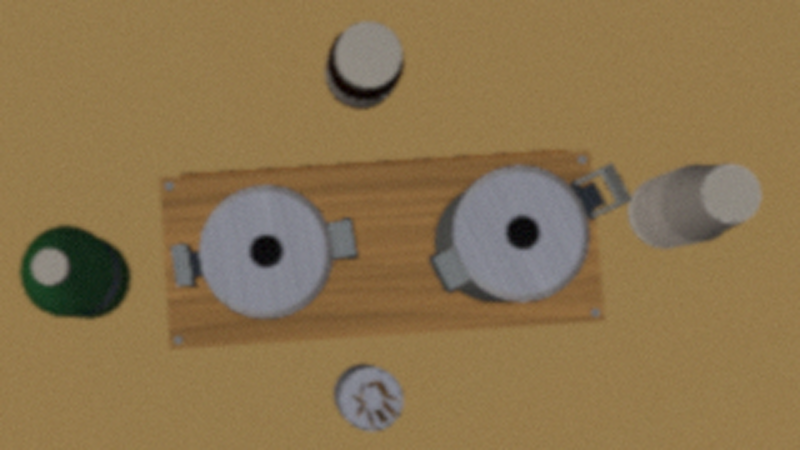

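View pics/scenecrop.png

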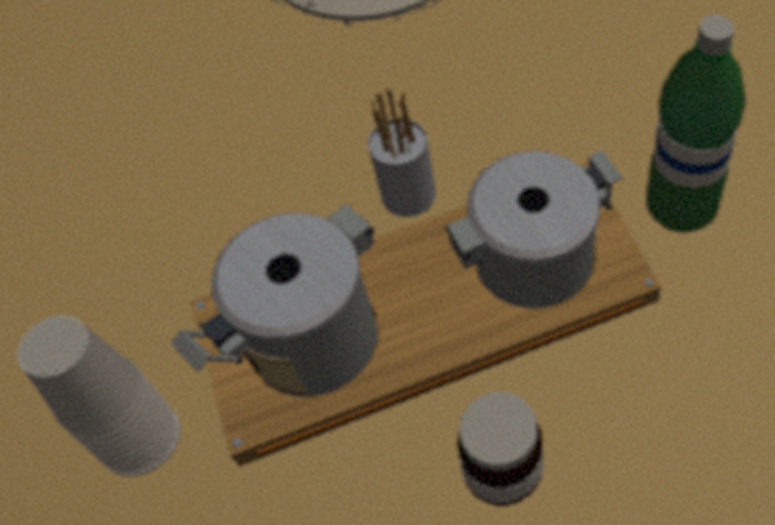

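```bash
cat > meas.py <<'E'
from h import *
def ray(z,uv,h):
    d=z['R'].T@np.array([(uv[0]-z['cx'])/z['f'],(uv[1]-z['cy'])/z['f'],1.]); o=-z['R'].T@z['t']
    return o+d*(h-o[2])/d[2]
def cans(z,W):
    out={}
    for n,top,u0,u1 in(('short',.126,235,325),('tall',.155,330,440)):
        m=np.zeros(W.shape[:2],np.uint8);m[195:290,u0:u1]=1
        m[~(np.abs(W[...,2]-top)<.012)]=0
        m=cv2.medianBlur(m,3);mo=cv2.morphologyEx(m,cv2.MORPH_OPEN,cv2.getStructuringElement(cv2.MORPH_ELLIPSE,(31,31)))
        k=cv2.findContours(mo,cv2.RETR_EXTERNAL,cv2.CHAIN_APPROX_NONE)[0];k=max(k,key=cv2.contourArea)
        e=cv2.fitEllipse(k); c=ray(z,e[0],top)
        out[n]=c
        fov=W-c; r=np.hypot(fov[...,0],fov[...,1]);a=np.degrees(np.arctan2(fov[...,1],fov[...,0]))
        sel=(W[...,2]>top-.06)&(r>.067)&(r<.125)
        sel[:,:u0-15]=0;sel[:,u1+10:]=0
        nb,lab=cv2.connectedComponents(sel.astype(np.uint8))
        print(n,'centre',c.round(4),'ell',np.round(e[1],1),e[2].__round__())
        for i in range(1,nb):
            q=lab==i
            if q.sum()>12:
                P=fov[q]; P=P[:,:]; print('  comp n',q.sum(),'ang of mean',np.degrees(np.arctan2(P[:,1].mean(),P[:,0].mean())).round(1),'r',r[q].min().round(3),r[q].max().round(3),'z-top',np.percentile(P[:,2],[5,50,95]).round(3),'ang range',a[q].min().round(),a[q].max().round())
    return out
if __name__=='__main__':
    import sys
    z=load(sys.argv[1]);W=world(z);np.set_printoptions(precision=4,suppress=True)
    S=[ray(z,(np.array(s)/2.5+[170,140]),.03) for s in((168,186),(581,160),(178,339),(595,312))]
    print(np.array(S)); print('tray c',np.mean(S,0)); 
    for a,b in((0,1),(2,3)): d=S[a]-S[b];print('yaw',np.degrees(np.arctan2(-d[0],d[1])),np.hypot(*d[:2]))
    cans(z,W)
    for n,zz,u0,u1,v0,v1 in(('jar',.098,295,335,140,185),('stir',.095,300,335,283,315),('bottle',.27,175,225,225,270),('cups',.19,425,480,200,245)):
        q=W[v0:v1,u0:u1].reshape(-1,3);q=q[q[:,2]>.02]
        h=[q[(q[:,2]>l)&(q[:,2]<l+.02)] for l in np.arange(.02,.28,.02)]
        print(n,'bbox',np.nanpercentile(q,[2,98],axis=0).round(3).tolist())
E
python3 meas.py top0
```

```text
[[ 0.613   0.137   0.03  ]
 [ 0.6362 -0.2749  0.03  ]
 [ 0.4616  0.1274  0.03  ]
 [ 0.4849 -0.2843  0.03  ]]
tray c [ 0.5489 -0.0737  0.03  ]
yaw 3.227141064325624 0.41255541313984956
yaw 3.2360117969714968 0.41232414668671513
short centre [0.5423 0.0405 0.126 ] ell [52.3 53.5] 77
  comp n 110 ang of mean -81.1 r 0.067 0.084 z-top [-0.01  -0.004  0.001] ang range -95.0 -66.0
  comp n 143 ang of mean 99.1 r 0.067 0.087 z-top [-0.035  0.001  0.005] ang range 83.0 114.0
tall centre [ 0.5551 -0.1869  0.155 ] ell [53.7 54.6] 90
  comp n 242 ang of mean -63.4 r 0.067 0.11 z-top [-0.036 -0.007 -0.002] ang range -78.0 -49.0
  comp n 128 ang of mean 116.7 r 0.067 0.082 z-top [-0.025 -0.004  0.   ] ang range 102.0 130.0
jar bbox [[0.695, -0.088, 0.026], [0.759, -0.023, 0.103]]
stir bbox [[0.379, -0.083, 0.04], [0.434, -0.027, 0.149]]
bottle bbox [[0.487, 0.177, 0.042], [0.557, 0.246, 0.273]]
cups bbox [[0.551, -0.384, 0.027], [0.616, -0.329, 0.195]]
```

```bash
python3 -m creep '[[[0,0,-6,0,0,0.035,0.6],[0,0,-6,0,0,0.035,0.6],[0,0,-6,0,0,0.025,0.6],[0,0,-6,0.015,-0.03,0,0.6],[0,0,-6,0.015,-0.03,0,0.6],[0,0,-6,0.015,-0.03,0,0.6],[0,0,-6,0.015,-0.03,0,0.6],[0,0,-6,0.015,-0.03,0,0.6],[0,0,-6,0.015,-0.03,0,0.6],[0,0,-6,0.015,-0.03,0,0.6]]]' 20
python3 -m creep '[[[0,0,0,0.018,-0.034,0,0.6],[0,0,0,0.018,-0.034,0,0.6],[0,0,0,0.018,-0.034,0,0.6],[0,0,0,0.018,-0.034,0,0.6],[0,0,0,0.018,-0.034,0,0.6],[0,0,0,0.018,-0.034,0,0.6],[0,0,0,0.018,-0.034,0,0.6],[0,0,0,0.018,-0.034,0,0.6],[0,0,0,0.018,-0.034,0,0.6],[0,0,0,0.018,-0.034,0,0.6]]]'
```

```text
time_s: 0.98
ee_pos: [0.3311, 0.3712, 0.3402]
tcp_rot: [[-0.148, 0.989, -0.0], [0.989, 0.148, -0.0], [-0.0, -0.0, -1.0]]
force: [0.9, 0.4, 0.1]
opening: 0.0513
time_s: 1.82
ee_pos: [0.5113, 0.0308, 0.3402]
tcp_rot: [[-0.153, 0.988, -0.0], [0.988, 0.153, 0.0], [0.0, -0.0, -1.0]]
force: [0.8, 1.6, -0.0]
opening: 0.0512
```

```bash
python3 -m creep '[[[0,0,0,0.0216,-0.033,0,0.6],[0,0,0,0.0216,-0.033,0,0.6],[0,0,0,0,0,-0.04,0.6],[0,0,0,0,0,-0.04,0.6],[0,0,0,0,0,-0.04,0.6],[0,0,0,0,0,-0.04,0.6],[0,0,0,0,0,-0.01,0.6],[0,0,0,0,0,0,0.6]]]'
python3 - <<'E'
from h import *
o=arm.get_obs();print(o['ee_pos'],o['force'])
for n in('wrist','scene'):cap(n,n+'1')
E
```

```text
time_s: 2.48
ee_pos: [0.5525, -0.033, 0.168]
tcp_rot: [[-0.153, 0.988, -0.005], [0.988, 0.153, 0.001], [0.002, -0.005, -1.0]]
force: [0.4, -0.3, -0.5]
opening: 0.0513
[ 0.55252871 -0.03303951  0.16803971] [ 0.41136987 -0.26846331 -0.47090168]
```

View pics/wrist1.png

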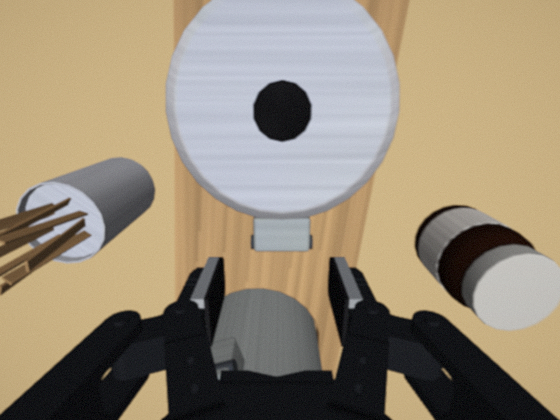

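View pics/scene1.png

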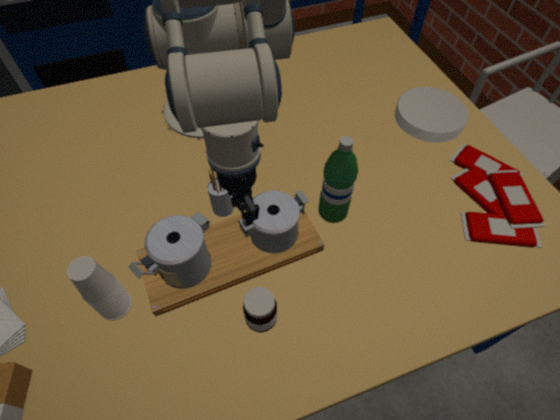

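```bash
python3 -m creep '[[[0,0,0,0,0,-0.02,0.6],[0,0,0,0,0,-0.02,0.6],[0,0,0,0,0,-0.02,0.6],[0,0,0,0,0,0,0.45],[0,0,0,0,0,0,0.45],[0,0,0,0,0,0,0.45]]]'
python3 - <<'E'
from h import *
o=arm.get_obs();print(o['ee_pos'],o['force'])
cap('wrist','wrist2')
# arc rows
c=np.array([0.5424,0.0411]);p=np.array(o['ee_pos'][:2]);r=.078
a0=np.degrees(np.arctan2(*(p-c)[::-1]));print('tool ang',a0,np.hypot(*(p-c)))
ang=-81.1+np.arange(0,17)*-6;ang[-1]=-176.8
P=c+r*np.c_[np.cos(np.radians(ang)),np.sin(np.radians(ang))]
print(np.c_[ang[1:],np.diff(P,axis=0)*1000].round(1))
E
```

```text
time_s: 3.08
ee_pos: [0.5554, -0.0334, 0.1125]
tcp_rot: [[-0.153, 0.988, 0.003], [0.988, 0.153, -0.001], [-0.001, 0.003, -1.0]]
force: [0.4, -0.1, -0.4]
opening: 0.0386
[ 0.55544472 -0.0334202   0.11254034] [ 0.41920455 -0.1071754  -0.40226181]
tool ang -80.0710092499232 0.07565332425440585
[[ -87.1   -8.1   -0.8]
 [ -93.1   -8.2    0. ]
 [ -99.1   -8.1    0.9]
 [-105.1   -8.     1.7]
 [-111.1   -7.8    2.5]
 [-117.1   -7.5    3.3]
 [-123.1   -7.1    4.1]
 [-129.1   -6.6    4.8]
 [-135.1   -6.1    5.5]
 [-141.1   -5.5    6.1]
 [-147.1   -4.8    6.6]
 [-153.1   -4.1    7.1]
 [-159.1   -3.3    7.5]
 [-165.1   -2.5    7.8]
 [-171.1   -1.7    8. ]
 [-176.8   -0.8    7.7]]
```

View pics/wrist2.png

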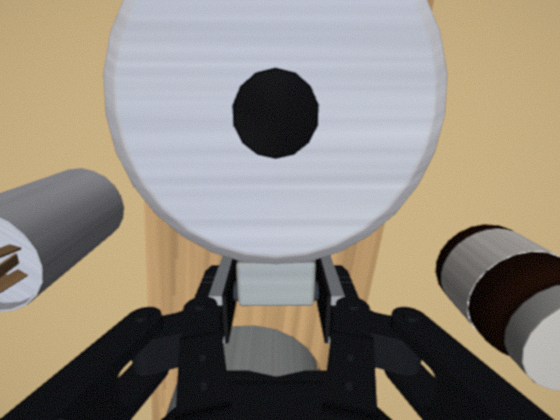

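```bash
python3 -m creep '[[[0,0,-2,-0.0027,-0.0003,0,0.45],[0,0,-4,-0.0054,-0.0005,0,0.45],[0,0,-3,-0.0041,0,0,0.45],[0,0,-3,-0.0041,0,0,0.45],[0,0,-3,-0.0041,0.0004,0,0.45],[0,0,-3,-0.004,0.0005,0,0.45],[0,0,-3,-0.004,0.0008,0,0.45],[0,0,-3,-0.004,0.0009,0,0.45]]]'
python3 -m creep '[[[0,0,-3,-0.0039,0.0012,0,0.45],[0,0,-3,-0.0039,0.0013,0,0.45],[0,0,-3,-0.0038,0.0016,0,0.45],[0,0,-3,-0.0037,0.0017,0,0.45],[0,0,-3,-0.0036,0.002,0,0.45],[0,0,-3,-0.0035,0.0021,0,0.45],[0,0,-3,-0.0034,0.0023,0,0.45],[0,0,-3,-0.0032,0.0025,0,0.45]]]'
python3 - <<'E'
from h import *
o=arm.get_obs();print(o['ee_pos'],o['force'],o['joint_positions'])
cap('wrist','wrist3');cap('top','top3')
E
```

```text
time_s: 3.8
ee_pos: [0.5226, -0.0316, 0.112]
tcp_rot: [[0.265, 0.964, 0.003], [0.964, -0.265, -0.001], [0.0, 0.003, -1.0]]
force: [0.3, 0.3, -0.2]
opening: 0.0384
time_s: 4.47
ee_pos: [0.4937, -0.0168, 0.1119]
tcp_rot: [[0.634, 0.773, 0.003], [0.773, -0.634, -0.001], [0.001, 0.003, -1.0]]
force: [0.6, 0.1, 0.9]
opening: 0.0384
[ 0.49365553 -0.01683733  0.11189843] [0.59547555 0.10055559 0.87785006] [-1.55014578e-01  5.00388096e-01  1.81419527e+00 -7.52413804e-05
  8.24035629e-01  5.31529481e-01]
```

View pics/wrist3.png

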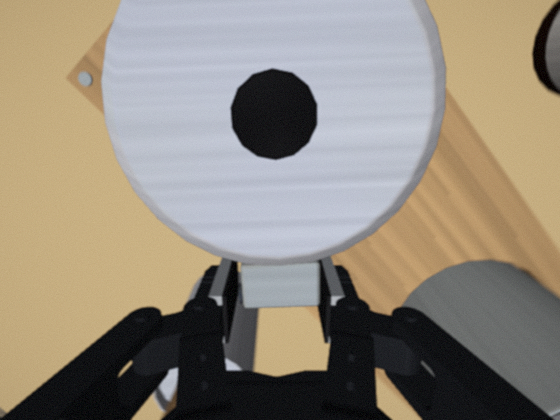

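```bash
python3 -m creep '[[[0,0,-3,-0.0031,0.0027,0,0.45],[0,0,-3,-0.003,0.0028,0,0.45],[0,0,-3,-0.0028,0.003,0,0.45],[0,0,-3,-0.0027,0.0031,0,0.45],[0,0,-3,-0.0025,0.0032,0,0.45],[0,0,-3,-0.0023,0.0034,0,0.45],[0,0,-3,-0.0021,0.0035,0,0.45],[0,0,-3,-0.002,0.0036,0,0.45]]]'
python3 -m creep '[[[0,0,-3,-0.0018,0.0037,0,0.45],[0,0,-3,-0.0015,0.0038,0,0.45],[0,0,-3,-0.0014,0.0039,0,0.45],[0,0,-3,-0.0011,0.0039,0,0.45],[0,0,-3,-0.001,0.004,0,0.45],[0,0,-3,-0.0007,0.004,0,0.45],[0,0,-3,-0.0006,0.0039,0,0.45],[0,0,-2.6,-0.0002,0.0038,0,0.45],[0,0,0,0,0,0,0.45],[0,0,0,0,0,0,0.45]]]'
python3 - <<'E'
from h import *
o=arm.get_obs();print(o['ee_pos'],o['force'],np.degrees(np.arctan2(o['tcp_rot'][1][1],o['tcp_rot'][0][1])))
c=np.array([0.5424,0.0411]);d=np.array(o['ee_pos'][:2])-c;print(np.degrees(np.arctan2(d[1],d[0]))%360,np.hypot(*d))
cap('wrist','wrist4')
E
```

```text
time_s: 5.23
ee_pos: [0.4731, 0.0085, 0.1112]
tcp_rot: [[0.893, 0.451, 0.002], [0.451, -0.893, -0.0], [0.002, 0.001, -1.0]]
force: [-0.5, -0.5, 0.5]
opening: 0.0379
time_s: 6.07
ee_pos: [0.4645, 0.0395, 0.1109]
tcp_rot: [[0.998, 0.059, 0.001], [0.059, -0.998, -0.0], [0.001, 0.0, -1.0]]
force: [-0.0, -0.6, 0.4]
opening: 0.0385
[0.46448522 0.03952656 0.11089447] [-0.04245047 -0.62269352  0.42269392] -86.60729171548357
181.15689580063915 0.07793066730387939
```

View pics/wrist4.png

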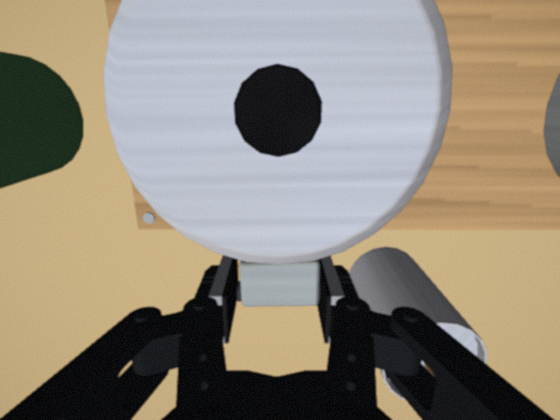

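```bash
python3 -m creep '[[[0,0,-0.2,0,-0.0026,0,0.45],[0,0,0,0,0,0,0.45],[0,0,0,0,0,0,0.39],[0,0,0,0,0,0,0.37],[0,0,0,0,0,0,0.37],[0,0,0,0,0,0,0.37]]]' 20
python3 - <<'E'
from h import *
o=arm.get_obs();print(o['ee_pos'],o['force'],np.degrees(np.arctan2(o['tcp_rot'][1][1],o['tcp_rot'][0][1])))
cap('wrist','wrist5')
E
```

```text
time_s: 6.62
ee_pos: [0.4641, 0.0367, 0.1105]
tcp_rot: [[0.999, 0.053, 0.0], [0.053, -0.999, -0.0], [0.0, 0.0, -1.0]]
force: [-1.9, -2.0, 5.3]
opening: 0.0339
[0.46405293 0.03672781 0.11047747] [-1.91059907 -1.99379879  5.34970446] -86.96490414281455
```

View pics/wrist5.png

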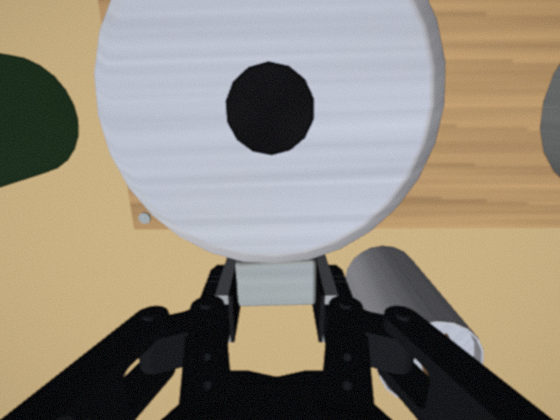

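```bash
cat > wm.py <<'E'
from meas import *
import sys
def hole(tag,top):
    z=load(tag);g=cv2.cvtColor(z['p'],cv2.COLOR_BGR2GRAY);m=(g<60).astype(np.uint8);m[200:]=0
    n,l,s,c=cv2.connectedComponentsWithStats(m)
    best=[i for i in range(1,n) if 3000<s[i,4]<9000 and 200<c[i][0]<350]
    # block: bright region just below the lid, between jaws
    h=ray(z,c[best[0]],top)
    return z,h,c[best[0]]
def tray(z):
    # tray near edge line: wood vs table by depth
    W=world(z); return W
for tag,top in((sys.argv[1],float(sys.argv[2])),):
    z,h,c=hole(tag,top); print(tag,'hole',h.round(4),c.round(1))
    for uv in sys.argv[3:]:
        uv=[float(x) for x in uv.split(',')];hh=uv[2] if len(uv)>2 else top-.004
        b=ray(z,uv[:2],hh);d=b-h;print(uv,b.round(4),'ang',np.degrees(np.arctan2(d[1],d[0]))%360,np.hypot(*d[:2]))
E
for t in 4 5; do python3 - <<E
import cv2;p=cv2.imread('pics/wrist$t.png')[230:330,190:370];cv2.imwrite('pics/c$t.png',cv2.resize(p,None,fx=4,fy=4))
E
python3 wm.py wrist$t .126; done
```

```text
wrist4 hole [0.5421 0.0436 0.126 ] [277.5 109.8]
wrist5 hole [0.5422 0.0431 0.126 ] [269.5 107.8]
```

View pics/c5.png

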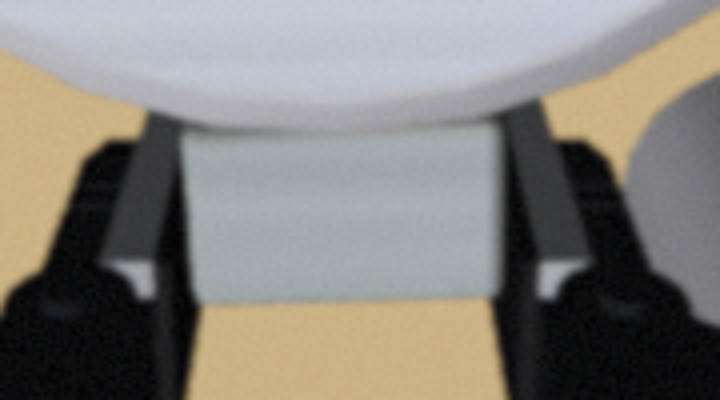

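View pics/c4.png

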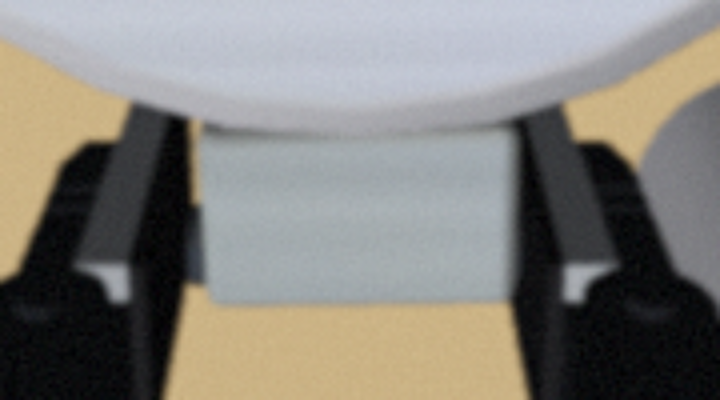

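```bash
python3 wm.py wrist5 .126 276.8,304.7 240,305.5 313.7,304; python3 wm.py wrist4 .126 281,305 243,305.5 318.5,304.5; python3 wm.py wrist4 .126 136,229,.03 540,229,.03 148,218,.03;python3 wm.py wrist5 .126 134,228,.03 540,228,.03 144,218,.03
```

```text
wrist5 hole [0.5422 0.0431 0.126 ] [269.5 107.8]
[276.8, 304.7] [0.4608 0.0362 0.122 ] ang 184.86031791875993 0.08166754166864507
[240.0, 305.5] [0.4596 0.0521 0.122 ] ang 173.80160070918467 0.08312150086248424
[313.7, 304.0] [0.462  0.0203 0.122 ] ang 195.8982454358859 0.08335113395363163
wrist4 hole [0.5421 0.0436 0.126 ] [277.5 109.8]
[281.0, 305.0] [0.4609 0.0371 0.122 ] ang 184.60293903411727 0.08144633053022729
[243.0, 305.5] [0.4597 0.0536 0.122 ] ang 173.12530319820803 0.08302439511481373
[318.5, 304.5] [0.4621 0.0209 0.122 ] ang 195.89941357195684 0.08313460147149047
wrist4 hole [0.5421 0.0436 0.126 ] [277.5 109.8]
[136.0, 229.0, 0.03] [0.4519 0.1384 0.03  ] ang 133.59773440066783 0.13081856315847568
[540.0, 229.0, 0.03] [ 0.4691 -0.1481  0.03  ] ang 249.15183187185818 0.20519831603772112
[148.0, 218.0, 0.03] [0.4608 0.1293 0.03  ] ang 133.5012584314969 0.11810267441834708
wrist5 hole [0.5422 0.0431 0.126 ] [269.5 107.8]
[134.0, 228.0, 0.03] [0.4529 0.1368 0.03  ] ang 133.63190833482153 0.1294641197768563
[540.0, 228.0, 0.03] [ 0.4683 -0.1503  0.03  ] ang 249.08624606234946 0.20706034749744098
[144.0, 218.0, 0.03] [0.4609 0.1291 0.03  ] ang 133.38973359916827 0.1184029755192748
```

```bash
python3 -m creep '[[[0,0,-0.7,0,0.001,0,0.37],[0,0,-0.7,0,0.001,0,0.37],[0,0,0,0,0,0,0.37],[0,0,0,0,0,0,0.37],[0,0,0,0,0,0,0.45],[0,0,0,0,0,0,0.55],[0,0,0,0,0,0,0.6],[0,0,0,0,0,0.01,0.6]]]'
python3 -m creep '[[[0,0,0,0,0,0.02,0.6],[0,0,0,0,0,0.03,0.6],[0,0,0,-0.01,0,0.04,0.6],[0,0,0,-0.01,0,0.04,0.6],[0,0,0,0,-0.02,0.03,0.6],[0,0,0,0,-0.03,0,0.6],[0,0,0,0,-0.03,0,0.6],[0,0,0,0,0,0,0.6]]]'
python3 - <<'E'
from h import *
o=arm.get_obs();print(o['ee_pos'],o['force'],np.degrees(np.arctan2(o['tcp_rot'][1][1],o['tcp_rot'][0][1])))
cap('wrist','wrist6');cap('top','top6')
E
```

```text
time_s: 7.33
ee_pos: [0.4631, 0.0389, 0.1192]
tcp_rot: [[1.0, 0.028, -0.002], [0.028, -1.0, 0.0], [-0.002, -0.0, -1.0]]
force: [-0.6, 0.2, -0.4]
opening: 0.0507
time_s: 8.0
ee_pos: [0.4442, -0.0447, 0.2809]
tcp_rot: [[1.0, 0.026, 0.002], [0.026, -1.0, -0.002], [0.002, 0.002, -1.0]]
force: [0.3, -0.8, -0.5]
opening: 0.0509
[ 0.44417418 -0.04470592  0.28091568] [ 0.2718099  -0.83261841 -0.46365148] -88.48943725869756
```

View pics/wrist6.png

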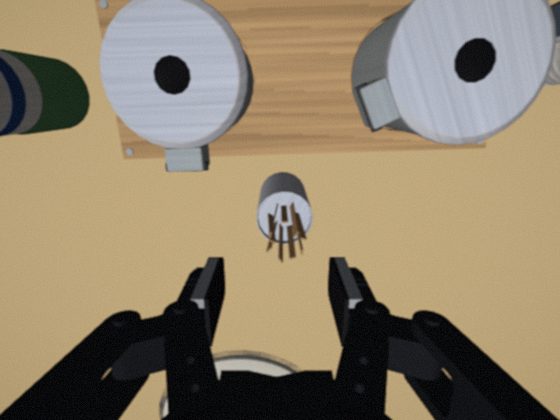

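View pics/top6.png

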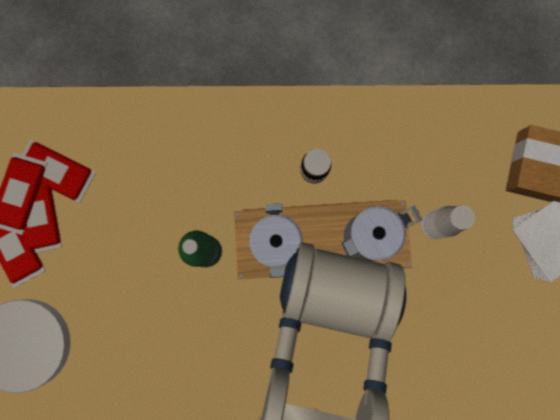

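```bash
python3 - <<'E'
import cv2;p=cv2.imread('pics/wrist6.png')[0:190,90:270];cv2.imwrite('pics/c6.png',cv2.resize(p,None,fx=3.1,fy=3.1,interpolation=2))
p=cv2.imread('pics/top6.png')[190:290,230:330];cv2.imwrite('pics/c6t.png',cv2.resize(p,None,fx=6,fy=6,interpolation=2))
E
```

```text
(no output)
```

View pics/c6.png

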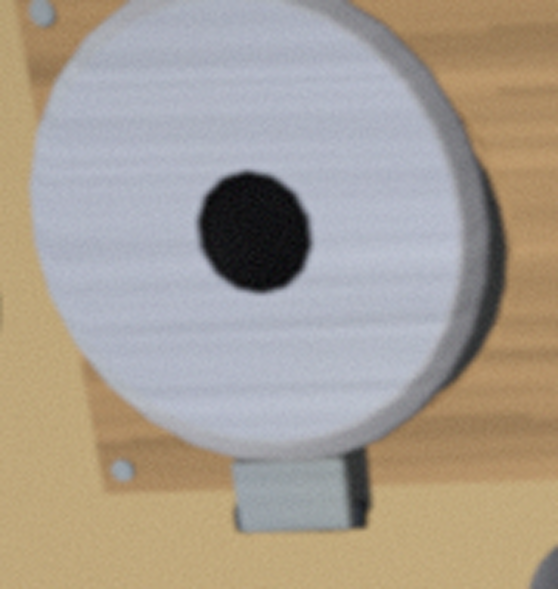

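View pics/c6t.png

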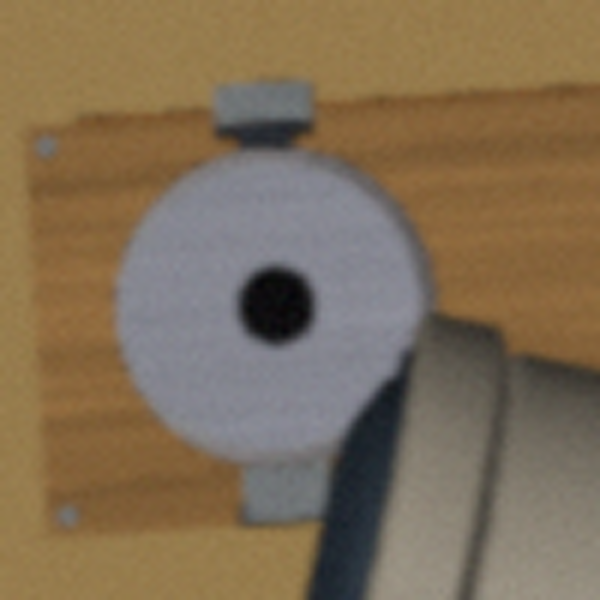

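```bash
python3 - <<'E'
from meas import *
np.set_printoptions(precision=4,suppress=True)
def A(a,b): d=b-a; return np.degrees(np.arctan2(d[1],d[0]))%360, np.hypot(*d[:2])
z=load('top6');T=lambda x,y,h:ray(z,(x/6+230,y/6+190),h)
h=T(277,305,.126);print('top hole',h,'clasp',A(h,T(264,80,.126)),'hinge',A(h,T(284,520,.122)),'clasp-hinge',A(T(284,520,.122),T(264,80,.126)),'lip edge',A(T(314,80,.126),T(214,82,.126))[0]-90, 'screws',A(T(66,516,.03),T(45,146,.03)))
z=load('wrist6');T=lambda x,y,h:ray(z,(x/3.1+90,y/3.1),h)
h=T(254,232,.126);print('wrist hole',h,'hinge',A(h,T(294,531,.122)),'edge',A(T(350,530,.122),T(238,530,.122))[0]-90,'screws',A(T(122,470,.03),T(42,12,.03)),'edge tray',A(T(558,478,.03),T(105,492,.03))[0]-90)
E
```

```text
top hole [0.5412 0.0416 0.126 ] clasp (np.float64(2.853789374363312), np.float64(0.08665613009109119)) hinge (np.float64(181.44188981811513), np.float64(0.0817389012911975)) clasp-hinge (np.float64(2.1684547656633018), np.float64(0.16838226036044845)) lip edge 0.7658185571745264 screws (np.float64(3.154996675402108), np.float64(0.15270547124364667))
wrist hole [0.5415 0.0434 0.126 ] hinge (np.float64(183.03790021868434), np.float64(0.08181910070759078)) edge 1.5312121110245727 screws (np.float64(3.204755108825534), np.float64(0.15262135505360439)) edge tray 3.3081867570418524
```

```bash
python3 -m creep '[[[0,0,-6.5,0.008,-0.008,0,0.6],[0,0,-6.5,0.008,-0.008,0,0.6],[0,0,-6.5,0.008,-0.008,0,0.6],[0,0,-6.5,0.008,-0.008,0,0.6],[0,0,-6.5,0.008,-0.008,0,0.6],[0,0,-6.5,0.008,-0.008,0,0.6],[0,0,-6.5,0.008,-0.007,0,0.6],[0,0,-6.5,0.008,-0.007,-0.02,0.6],[0,0,-6.5,0.007,-0.007,-0.04,0.6],[0,0,-6.3,0.0055,-0.0055,-0.02,0.6]]]'
python3 -m creep '[[[0,0,0,0,0,0,0.6],[0,0,0,0,0,0,0.6]]]'
python3 - <<'E'
from h import *
o=arm.get_obs();print(o['ee_pos'],o['force'],np.degrees(np.arctan2(o['tcp_rot'][1][1],o['tcp_rot'][0][1])))
cap('wrist','wrist7')
E
```

```text
time_s: 8.93
ee_pos: [0.52, -0.1146, 0.1972]
tcp_rot: [[0.447, -0.895, -0.002], [-0.895, -0.447, 0.001], [-0.002, 0.001, -1.0]]
force: [-0.6, -0.7, -0.7]
opening: 0.0511
time_s: 9.1
ee_pos: [0.5199, -0.1146, 0.1997]
tcp_rot: [[0.455, -0.891, -0.003], [-0.891, -0.455, 0.001], [-0.002, 0.002, -1.0]]
force: [-0.3, 0.6, 0.5]
opening: 0.0515
[ 0.5199341  -0.11461881  0.19971212] [-0.26532371  0.62169798  0.50551363] -152.95862660987382
```

View pics/wrist7.png

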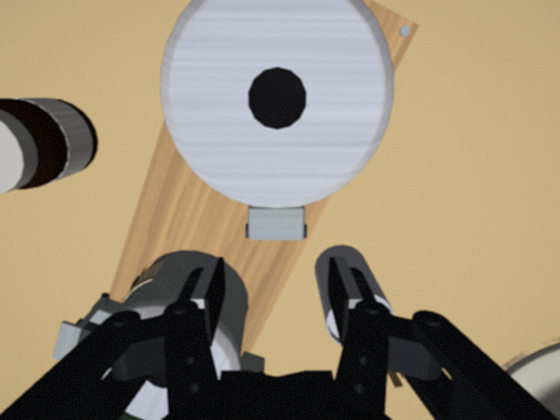

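```bash
python3 -m creep '[[[0,0,0,0.002,-0.004,-0.02,0.6],[0,0,0,0,0,-0.02,0.6],[0,0,0,0,0,-0.021,0.6],[0,0,0,0,0,0,0.45],[0,0,0,0,0,0,0.45],[0,0,0,0,0,0,0.45]]]'
python3 - <<'E'
from h import *
o=arm.get_obs();print(o['ee_pos'],o['force'])
cap('wrist','wrist8')
c=np.array([0.5553,-0.1882]);p=np.array(o['ee_pos'][:2])
a0=np.degrees(np.arctan2(*(p-c)[::-1]));print('tool ang',a0,np.hypot(*(p-c)))
ang=a0+np.arange(0,24)*3.;ang=np.r_[ang[ang<183.2],183.2]
P=c+.077*np.c_[np.cos(np.radians(ang)),np.sin(np.radians(ang))]
print(np.c_[ang[1:],np.diff(P,axis=0)*1000].round(1))
E
```

```text
time_s: 9.65
ee_pos: [0.5232, -0.1195, 0.1412]
tcp_rot: [[0.453, -0.892, 0.002], [-0.892, -0.453, -0.001], [0.002, -0.002, -1.0]]
force: [0.5, 0.1, 0.3]
opening: 0.0387
[ 0.52322007 -0.11948452  0.14120479] [0.47911472 0.05395141 0.31415105]
tool ang 115.02559451798942 0.07583494911411326
[[ 1.180e+02 -3.600e+00 -1.800e+00]
 [ 1.210e+02 -3.500e+00 -2.000e+00]
 [ 1.240e+02 -3.400e+00 -2.200e+00]
 [ 1.270e+02 -3.300e+00 -2.300e+00]
 [ 1.300e+02 -3.200e+00 -2.500e+00]
 [ 1.330e+02 -3.000e+00 -2.700e+00]
 [ 1.360e+02 -2.900e+00 -2.800e+00]
 [ 1.390e+02 -2.700e+00 -3.000e+00]
 [ 1.420e+02 -2.600e+00 -3.100e+00]
 [ 1.450e+02 -2.400e+00 -3.200e+00]
 [ 1.480e+02 -2.200e+00 -3.400e+00]
 [ 1.510e+02 -2.000e+00 -3.500e+00]
 [ 1.540e+02 -1.900e+00 -3.600e+00]
 [ 1.570e+02 -1.700e+00 -3.700e+00]
 [ 1.600e+02 -1.500e+00 -3.800e+00]
 [ 1.630e+02 -1.300e+00 -3.800e+00]
 [ 1.660e+02 -1.100e+00 -3.900e+00]
 [ 1.690e+02 -9.000e-01 -3.900e+00]
 [ 1.720e+02 -7.000e-01 -4.000e+00]
 [ 1.750e+02 -5.000e-01 -4.000e+00]
 [ 1.780e+02 -2.000e-01 -4.000e+00]
 [ 1.810e+02 -0.000e+00 -4.000e+00]
 [ 1.832e+02  1.000e-01 -2.900e+00]]
```

View pics/wrist8.png

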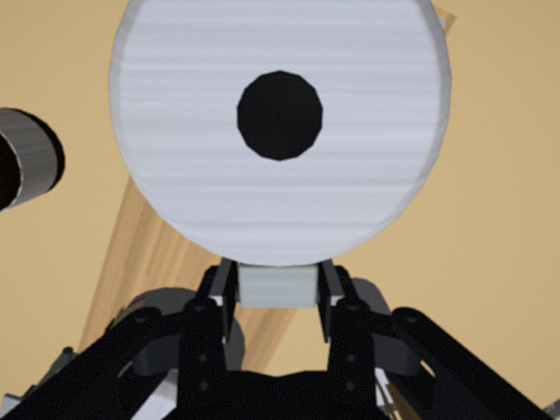

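```bash
python3 -m creep '[[[0,0,2.9,-0.0036,-0.0018,0,0.45],[0,0,2.9,-0.0035,-0.002,0,0.45],[0,0,2.9,-0.0034,-0.0022,0,0.45],[0,0,2.9,-0.0033,-0.0023,0,0.45],[0,0,2.9,-0.0032,-0.0025,0,0.45],[0,0,2.9,-0.003,-0.0027,0,0.45],[0,0,2.9,-0.0029,-0.0028,0,0.45],[0,0,2.9,-0.0027,-0.003,0,0.45]]]'
python3 -m creep '[[[0,0,2.9,-0.0026,-0.0031,0,0.45],[0,0,2.9,-0.0024,-0.0032,0,0.45],[0,0,2.9,-0.0022,-0.0034,0,0.45],[0,0,2.9,-0.002,-0.0035,0,0.45],[0,0,2.9,-0.0019,-0.0036,0,0.45],[0,0,2.9,-0.0017,-0.0037,0,0.45],[0,0,2.9,-0.0015,-0.0038,0,0.45],[0,0,2.9,-0.0013,-0.0038,0,0.45]]]'
python3 -m creep '[[[0,0,2.9,-0.0011,-0.0039,0,0.45],[0,0,2.9,-0.0009,-0.0039,0,0.45],[0,0,2.9,-0.0007,-0.004,0,0.45],[0,0,2.9,-0.0005,-0.004,0,0.45],[0,0,2.9,-0.0002,-0.004,0,0.45],[0,0,2.9,0,-0.004,0,0.45],[0,0,2.5,0.0001,-0.0029,0,0.45],[0,0,0,0,0,0,0.45],[0,0,0,0,0,0,0.45]]]'
python3 - <<'E'
from h import *
o=arm.get_obs();print(o['ee_pos'],o['force'],np.degrees(np.arctan2(o['tcp_rot'][1][1],o['tcp_rot'][0][1])))
cap('wrist','wrist9')
E
```

```text
time_s: 10.37
ee_pos: [0.4974, -0.1391, 0.1409]
tcp_rot: [[0.768, -0.64, 0.002], [-0.64, -0.768, -0.001], [0.002, -0.001, -1.0]]
force: [-0.0, 0.2, 0.6]
opening: 0.0383
time_s: 11.03
ee_pos: [0.4819, -0.1673, 0.1409]
tcp_rot: [[0.958, -0.286, 0.002], [-0.286, -0.958, -0.001], [0.002, 0.0, -1.0]]
force: [0.8, -0.3, 0.0]
opening: 0.0383
time_s: 11.78
ee_pos: [0.4784, -0.1939, 0.1404]
tcp_rot: [[0.999, 0.053, 0.002], [0.053, -0.999, -0.001], [0.001, 0.001, -1.0]]
force: [-0.0, 0.0, -0.6]
opening: 0.0383
[ 0.47836177 -0.19385324  0.14036115] [-0.0128613   0.03428706 -0.58784245] -86.95336067904685
```

View pics/wrist9.png

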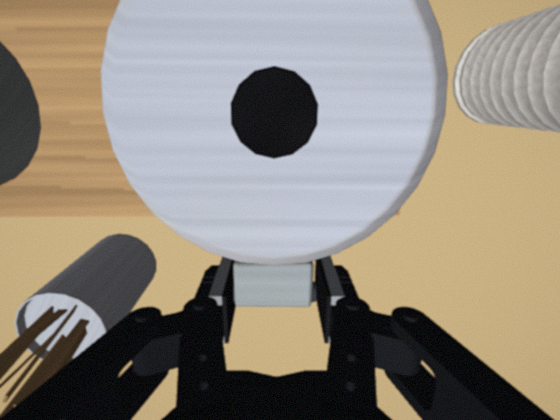

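```bash
python3 - <<'E'
import cv2;p=cv2.imread('pics/wrist9.png')[230:330,190:370];cv2.imwrite('pics/c9.png',cv2.resize(p,None,fx=4,fy=4))
E
python3 wm.py wrist9 .155 274,305.5 237,306 311,305 0,216.5,.03 150,216,.03
```

```text
wrist9 hole [ 0.5552 -0.189   0.155 ] [273.8 111.8]
[274.0, 305.5] [ 0.474  -0.1932  0.151 ] ang 183.0035964662205 0.08133937087895679
[237.0, 306.0] [ 0.4729 -0.1771  0.151 ] ang 171.8064565165334 0.0831934937642961
[311.0, 305.0] [ 0.4751 -0.2094  0.151 ] ang 194.26337693296603 0.08266014404820736
[0.0, 216.5, 0.03] [0.4584 0.0257 0.03  ] ang 114.2862372036223 0.2355440296654251
[150.0, 216.0, 0.03] [ 0.4652 -0.0939  0.03  ] ang 133.43842534964918 0.13095156341609437
```

View pics/c9.png

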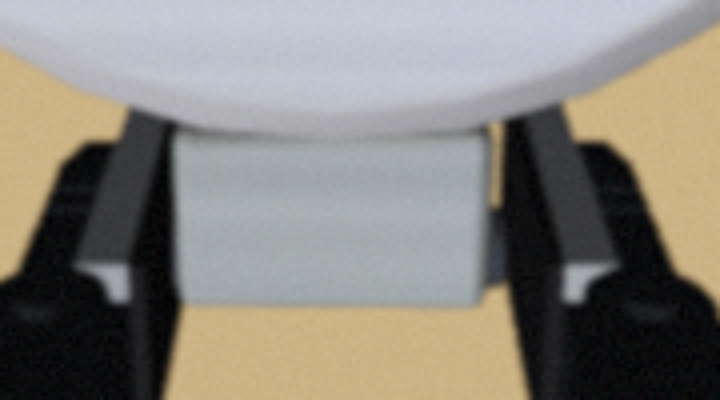

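```bash
python3 -m creep '[[[0,0,0,0,0,0,0.55],[0,0,0,0,0,0,0.6],[0,0,0,0,0,0.01,0.6],[0,0,0,0,0,0.02,0.6],[0,0,0,0,0,0.03,0.6],[0,0,0,-0.01,0,0.03,0.6],[0,0,0,-0.02,0.02,0.03,0.6],[0,0,0,-0.01,0.03,0.02,0.6],[0,0,0,0,0,0,0.6]]]'
python3 - <<'E'
from h import *
o=arm.get_obs();print(o['ee_pos'],o['force'],np.degrees(np.arctan2(o['tcp_rot'][1][1],o['tcp_rot'][0][1])))
cap('wrist','wrist10');cap('top','top10');cap('scene','scene10')
E
```

```text
time_s: 12.58
ee_pos: [0.4369, -0.1408, 0.2836]
tcp_rot: [[0.999, 0.055, 0.004], [0.055, -0.999, -0.001], [0.004, 0.001, -1.0]]
force: [1.8, -1.1, 1.7]
opening: 0.0512
[ 0.43686112 -0.14079892  0.28362746] [ 1.84932992 -1.08678613  1.66830071] -86.8741597487341
```

View pics/wrist10.png

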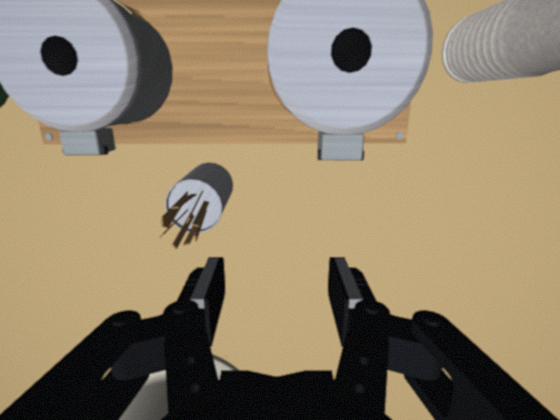

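View pics/top10.png

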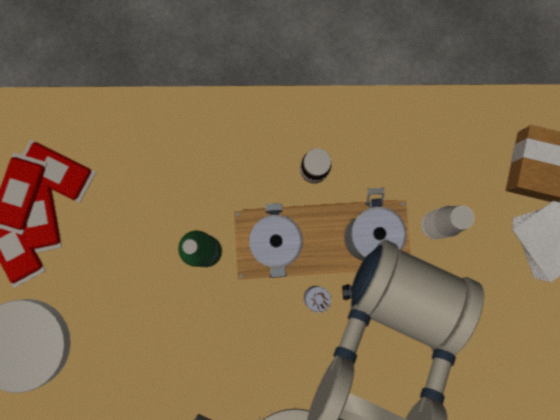

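View pics/scene10.png

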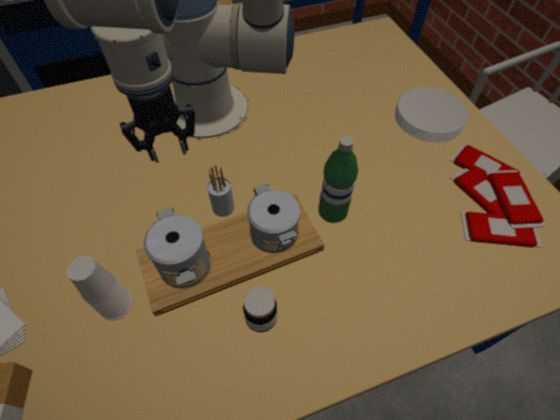

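```bash
python3 - <<'E'
import cv2
p=cv2.imread('pics/top10.png')
a=cv2.resize(p[195:285,235:325],None,fx=6,fy=6,interpolation=2);cv2.imwrite('pics/s10.png',a)
b=cv2.resize(p[180:270,335:425],None,fx=6,fy=6,interpolation=2);cv2.imwrite('pics/t10.png',b)
w=cv2.imread('pics/wrist10.png');cv2.imwrite('pics/w10.png',cv2.resize(w[90:180,20:450],(774,162*1),interpolation=2))
cv2.imwrite('pics/w10s.png',cv2.resize(w[20:170,20:170],None,fx=4,fy=4,interpolation=2));cv2.imwrite('pics/w10t.png',cv2.resize(w[20:170,270:420],None,fx=4,fy=4,interpolation=2))
E
```

```text
(no output)
```

View pics/s10.png

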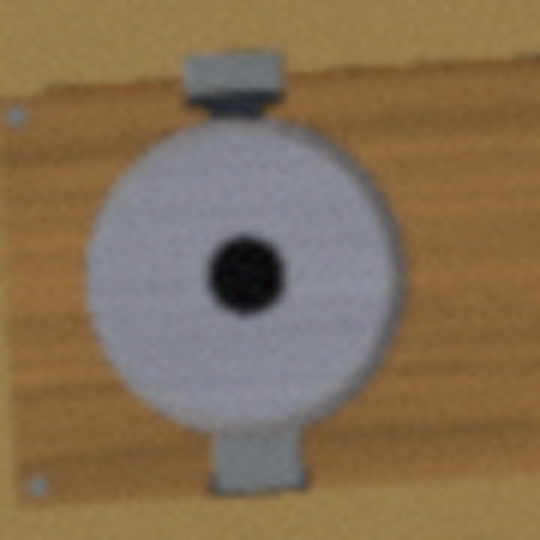

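View pics/t10.png

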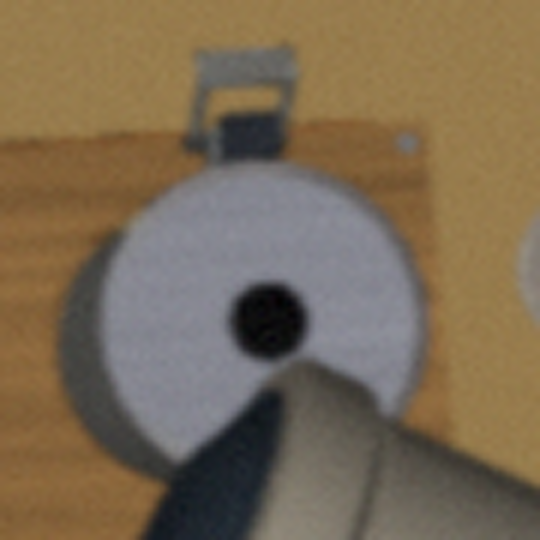

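View pics/w10s.png

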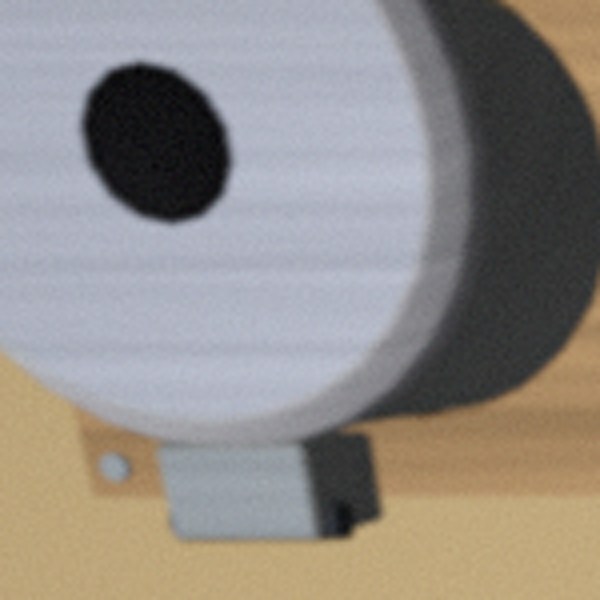

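View pics/w10t.png

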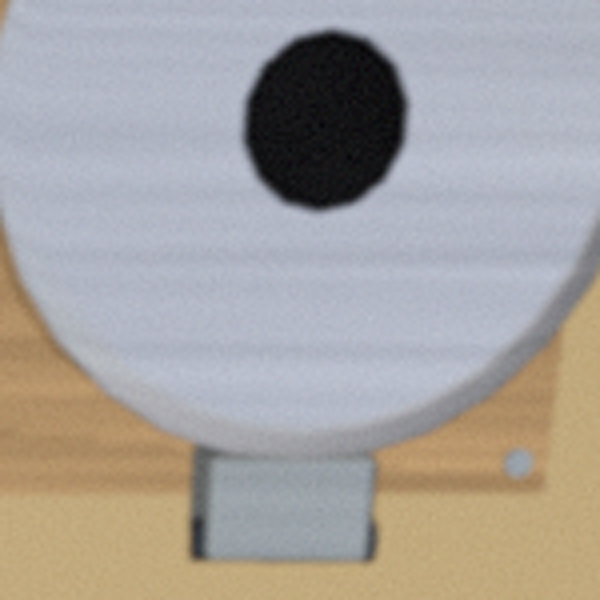

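```bash
python3 - <<'E'
from meas import *
def A(a,b): d=b-a; return (round((np.degrees(np.arctan2(d[1],d[0]))+5)%360-5,2), np.hypot(*d[:2]).round(4))
z=load('top10');T=lambda x,y,h:ray(z,(x/6+235,y/6+195),h)
h=T(247,274,.126);C=T(235,53,.126);H=T(258,488,.122);print('S top: clasp',A(h,C),'hinge',A(H,h),'line',A(H,C),'screw',A(T(37,486,.03),T(16,116,.03)))
T=lambda x,y,h:ray(z,(x/6+335,y/6+180),h)
h=T(269,319,.155);print('T top: bar',A(h,T(247,50,.145)),'pivot bracket',A(h,T(251,135,.12)),h)
z=load('wrist10')
T=lambda x,y,h:ray(z,(x/4+20,y/4+20),h)
h=T(157,143,.126);print('S wrist',A(T(247,540,.122),h),'edge',A(T(318,540,.122),T(177,540,.122))[0]-90)
s1=T(115,466,.03)
T=lambda x,y,h:ray(z,(x/4+270,y/4+20),h)
h=T(326,120,.155);print('T wrist',A(T(287,559,.151),h),'edge',A(T(369,559,.151),T(204,559,.151))[0]-90,'screws',A(T(517,463,.03),s1)[0]-90)
E
```

```text
S top: clasp (np.float64(2.66), np.float64(0.0851)) hinge (np.float64(2.52), np.float64(0.0814)) line (np.float64(2.59), np.float64(0.1665)) screw (np.float64(3.15), np.float64(0.1527))
T top: bar (np.float64(2.04), np.float64(0.1032)) pivot bracket (np.float64(-1.66), np.float64(0.0738)) [ 0.55503031 -0.19059331  0.155     ]
S wrist (np.float64(3.42), np.float64(0.082)) edge 3.1599999999999966
T wrist (np.float64(2.42), np.float64(0.0816)) edge 3.1599999999999966 screws 3.280000000000001
```

```bash
python3 -m creep '[[[0,0,0,0.033,-0.005,0,0.3],[0,0,0,0.033,-0.005,0,0],[0,0,0,0.033,-0.005,0,0],[0,0,0,0.033,-0.005,0,0],[0,0,0,0.033,-0.005,0,0],[0,0,0,0.033,-0.005,0,0],[0,0,0,0.033,-0.005,0,0],[0,0,0,0.035,-0.005,0,0],[0,0,0,0,0,0,0],[0,0,0,0,0,0,0]]]'
python3 -m creep '[[[0,0,0,0,0,-0.03,0],[0,0,0,0,0,-0.03,0],[0,0,0,0,0,-0.03,0],[0,0,0,0,0,-0.03,0],[0,0,0,0,0,-0.022,0],[0,0,0,0,0,0,0],[0,0,0,0,0,0,0]]]'
python3 - <<'E'
from h import *
o=arm.get_obs();print(o['ee_pos'],o['force'],o['opening'])
cap('wrist','wrist11');cap('top','top11');cap('scene','scene11')
s=load('scene11')['p'];cv2.imwrite('pics/s11.png',cv2.resize(s[180:330,80:300],None,fx=3.5,fy=3.5,interpolation=2))
E
```

```text
time_s: 13.57
ee_pos: [0.7048, -0.1844, 0.2765]
tcp_rot: [[0.999, 0.054, -0.003], [0.054, -0.999, 0.001], [-0.003, -0.001, -1.0]]
force: [-0.2, -0.1, -0.1]
opening: 0.0001
time_s: 14.15
ee_pos: [0.7026, -0.1838, 0.1365]
tcp_rot: [[0.999, 0.054, -0.003], [0.054, -0.999, 0.001], [-0.003, -0.001, -1.0]]
force: [-0.2, -0.9, 1.4]
opening: 0.0001
[ 0.70262306 -0.18379823  0.13652744] [-0.214887   -0.89734701  1.44409688] 6.78331025540362e-05
```

View pics/wrist11.png

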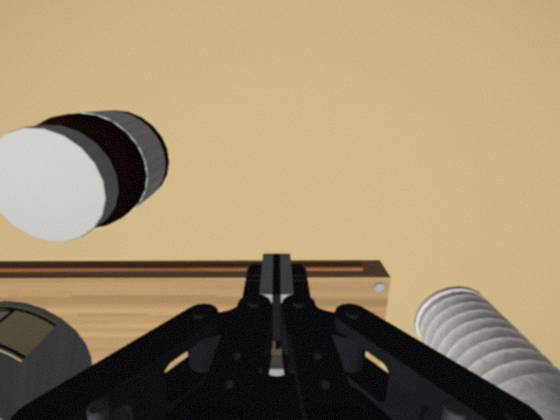

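View pics/s11.png

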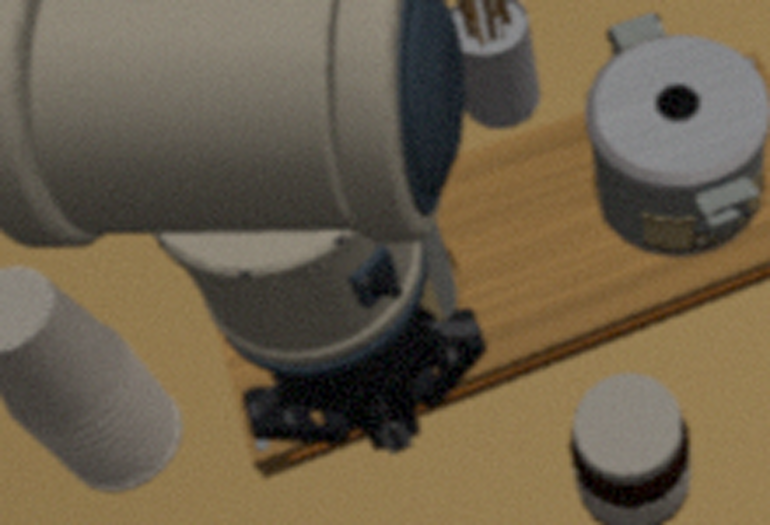

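```bash
python3 -m creep '[[[0,0,0,-0.01,0,0,0],[0,0,0,-0.007,0,0,0],[0,0,0,-0.004,0,0,0],[0,0,0,-0.003,0,0,0],[0,0,0,-0.003,0,0,0],[0,0,0,-0.003,0,0,0],[0,0,0,-0.003,0,0,0]]]'
python3 -m creep '[[[0,0,0,-0.002,0,0,0],[0,0,0,-0.002,0,0,0],[0,0,0,-0.002,0,0,0],[0,0,0,-0.002,0,0,0]]]'
python3 -m creep '[[[0,0,0,-0.002,0,0,0],[0,0,0,-0.002,0,0,0],[0,0,0,-0.002,0,0,0],[0,0,0,0,0,0,0]]]'
```

```text
time_s: 14.88
ee_pos: [0.6709, -0.1837, 0.1374]
tcp_rot: [[0.999, 0.054, 0.0], [0.054, -0.999, -0.0], [0.0, 0.0, -1.0]]
force: [2.3, -0.2, 0.6]
opening: 0.0001
time_s: 15.22
ee_pos: [0.6628, -0.1836, 0.1373]
tcp_rot: [[0.999, 0.054, 0.0], [0.054, -0.999, -0.0], [0.0, 0.0, -1.0]]
force: [1.3, -0.0, 0.7]
opening: 0.0
time_s: 15.55
ee_pos: [0.6564, -0.1836, 0.1372]
tcp_rot: [[0.999, 0.054, -0.001], [0.054, -0.999, 0.0], [-0.001, -0.0, -1.0]]
force: [-0.2, -0.3, 0.9]
opening: 0.0001
```

```bash
python3 -m creep '[[[0,0,0,-0.001,0,0,0],[0,0,0,-0.001,0,0,0],[0,0,0,0,0,0,0]]]'|grep -E 'ee|force'
python3 -m creep '[[[0,0,0,-0.001,0,0,0],[0,0,0,-0.001,0,0,0],[0,0,0,0,0,0,0]]]'|grep -E 'ee|force'
python3 - <<'E'
from h import *
cap('top','top12');cap('scene','scene12')
z=load('top12')['p'];cv2.imwrite('pics/t12.png',cv2.resize(z[150:290,310:450],None,fx=4.2,fy=4.2,interpolation=2))
E
```

```text
ee_pos: [0.6547, -0.1836, 0.1372]
force: [0.3, -0.1, 0.5]
ee_pos: [0.6527, -0.1836, 0.1373]
force: [0.8, -0.3, -0.4]
```

View pics/t12.png

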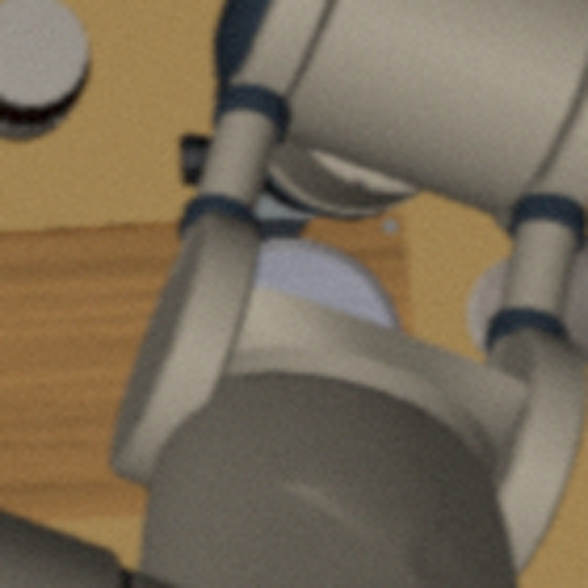

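```bash
for i in 1; do :; done; python3 -m creep '[[[0,0,0,-0.001,0,0,0],[0,0,0,0,0,0,0]]]'|grep -E 'ee|force'
python3 -m creep '[[[0,0,0,-0.001,0,0,0],[0,0,0,0,0,0,0]]]'|grep -E 'ee|force'
python3 -c "
from h import *
f=[]
o=arm.get_obs();print(o['torque'],o['force'])"
```

```text
ee_pos: [0.6518, -0.1836, 0.1373]
force: [0.3, -0.3, 0.2]
ee_pos: [0.6512, -0.1836, 0.1375]
force: [3.3, 1.1, 1.3]
[ 0.10163543 -0.44781352 -0.07049432] [3.3477522  1.13740303 1.30863695]
```

```bash
python3 -m creep '[[[0,0,0,0.005,0,0,0],[0,0,0,0.015,0,0,0],[0,0,0,0.03,0,0,0],[0,0,0,0,0,0.03,0],[0,0,0,0,0,0.04,0],[0,0,0,0,0,0.04,0],[0,0,0,0,0,0.04,0],[0,0,0,-0.03,0,0,0],[0,0,0,-0.04,0,0,0],[0,0,0,-0.04,0,0,0]]]'|grep ee
python3 -m creep '[[[0,0,0,-0.04,0.005,0,0],[0,0,0,-0.04,0.005,0,0],[0,0,0,-0.04,0.005,0,0],[0,0,0,-0.04,0.005,0,0],[0,0,0,0,0.01,0,0],[0,0,0,0,0.01,0,0],[0,0,0,0,0,0,0]]]'|grep ee
python3 - <<'E'
from h import *
cap('top','top13');cap('scene','scene13');cap('wrist','wrist13')
z=load('top13')['p'];cv2.imwrite('pics/t13.png',cv2.resize(z[180:290,230:430],None,fx=4,fy=4,interpolation=2))
s=load('scene13')['p'];cv2.imwrite('pics/s13.png',cv2.resize(s[180:330,120:340],None,fx=3.5,fy=3.5,interpolation=2))
E
```

```text
ee_pos: [0.59, -0.1835, 0.2874]
ee_pos: [0.4313, -0.1426, 0.2877]
```

View pics/t13.png

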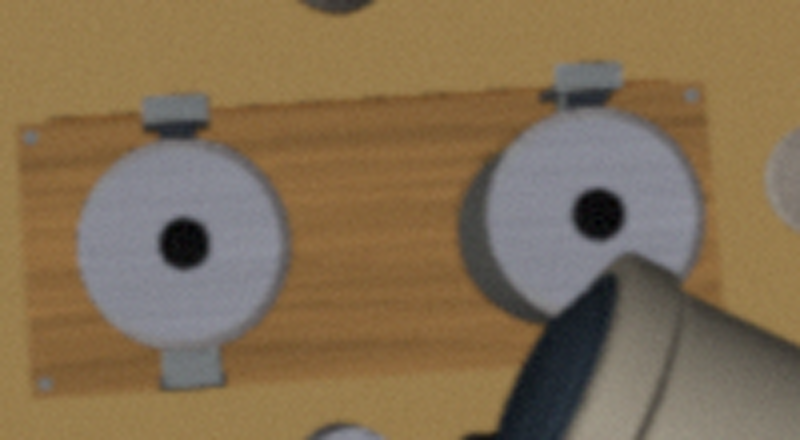

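View pics/s13.png

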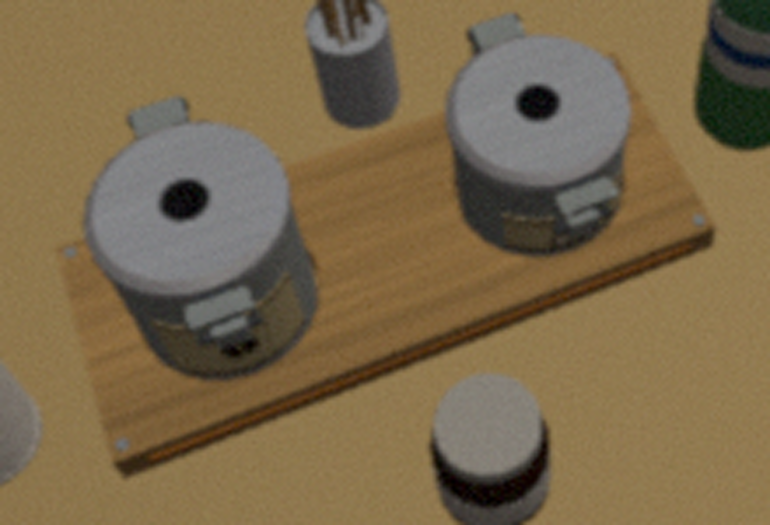

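View pics/wrist13.png

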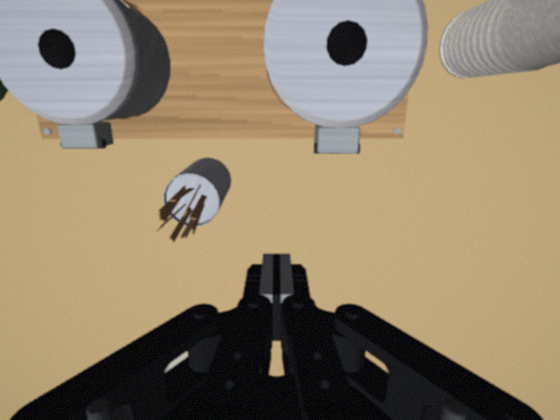

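```bash
python3 - <<'E'
from meas import *
def A(a,b): d=b-a; return (round((np.degrees(np.arctan2(d[1],d[0]))+5)%360-5,2), np.hypot(*d[:2]).round(4))
z=load('top13');W=world(z);T=lambda x,y,h:ray(z,(x/4+230,y/4+180),h)
for n,h,C in(('S',T(184,243,.126),T(176.5,96.5,.126)),('T',T(598,214,.155),T(588.5,64,.155))): print(n,h.round(4),A(h,C))
print('S hinge',A(T(193,387,.122),T(184,243,.126)),'edges lip: S',A(T(209,96,.126),T(143,97,.126))[0]-90,'T',A(T(620,64,.155),T(557,64.5,.155))[0]-90)
def patch(x,y):
    u,v=int(x/4+230),int(y/4+180);return np.nanmedian(W[v-1:v+2,u-3:u+4,2]).round(4)
print('z lip S',patch(176,108),'lid S',patch(184,200),'z lip T',patch(588,76),'lid T',patch(598,170))
z=load('wrist13');g=cv2.cvtColor(z['p'],cv2.COLOR_BGR2GRAY)
n,l,s,c=cv2.connectedComponentsWithStats((g[:100]<60).astype(np.uint8))
print([(c[i].round(1),s[i,4]) for i in range(1,n) if s[i,4]>500])
cv2.imwrite('pics/w13.png',cv2.resize(z['p'][100:170,300:400],None,fx=6,fy=6,interpolation=2))
cv2.imwrite('pics/w13s.png',cv2.resize(z['p'][100:170,40:140],None,fx=6,fy=6,interpolation=2))
for n in('jar','stir','bottle','cups'):pass
import subprocess
print(subprocess.run('python3 meas.py top13|tail -4;python3 meas.py top0|tail -4',shell=True,capture_output=True,text=True).stdout)
E
```

```text
S [0.5414 0.042  0.126 ] (np.float64(2.48), np.float64(0.0846))
T [ 0.5543 -0.1898  0.155 ] (np.float64(2.16), np.float64(0.0849))
S hinge (np.float64(3.16), np.float64(0.0822)) edges lip: S 0.4899999999999949 T 0.0799999999999983
z lip S 0.128 lid S 0.1266 z lip T 0.1575 lid T 0.1551
[(array([147.7,  57.3]), np.int32(2544)), (array([346.4,  42.8]), np.int32(1327)), (array([56.4, 48.4]), np.int32(1043))]
jar bbox [[0.695, -0.088, 0.029], [0.758, -0.023, 0.103]]
stir bbox [[0.379, -0.084, 0.04], [0.434, -0.027, 0.149]]
bottle bbox [[0.487, 0.177, 0.042], [0.557, 0.246, 0.272]]
cups bbox [[0.551, -0.384, 0.028], [0.616, -0.329, 0.195]]
jar bbox [[0.695, -0.088, 0.026], [0.759, -0.023, 0.103]]
stir bbox [[0.379, -0.083, 0.04], [0.434, -0.027, 0.149]]
bottle bbox [[0.487, 0.177, 0.042], [0.557, 0.246, 0.273]]
cups bbox [[0.551, -0.384, 0.027], [0.616, -0.329, 0.195]]
```

View pics/w13.png

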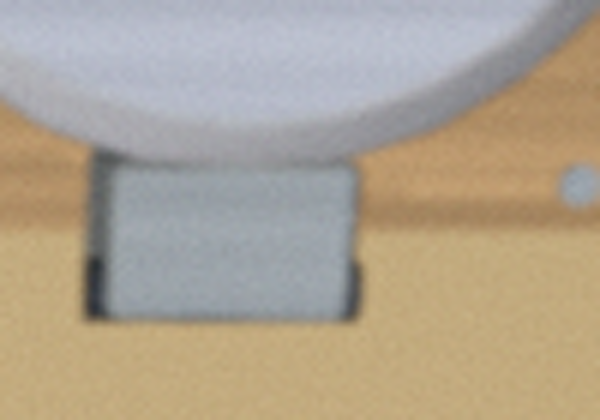

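View pics/w13s.png

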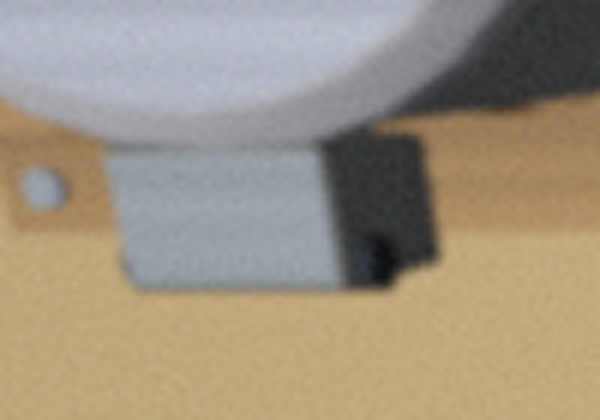

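```bash
python3 -m creep '[[[0,0,0,0.02,0,0.02,0],[0,0,0,0.02,0.01,0.02,0],[0,0,0,0.02,0.015,0.02,0],[0,0,0,0.02,0.02,0,0],[0,0,0,0.02,0.02,0,0],[0,0,0,0,0,0,0],[0,0,0,0,0,0,0]]]'|grep ee
python3 - <<'E'
from h import *
cap('wrist','wrist14')
E
```

```text
ee_pos: [0.5323, -0.078, 0.3466]
```

View pics/wrist14.png

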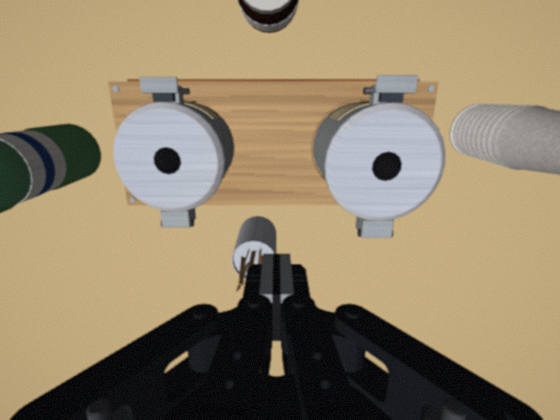

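Both canisters, clasps and hinges show here: lips at about (158,82) and (397,82), hinges at (177,218) and (376,229). I'll measure in this view.

```bash
python3 - <<'E'
from h import *
p=load('wrist14')['p']
a=cv2.resize(p[65:245,100:240],None,fx=3.2,fy=3.2,interpolation=2);b=cv2.resize(p[65:245,310:450],None,fx=3.2,fy=3.2,interpolation=2)
i=cv2.hconcat([a[:,:395],b[:,:400]]);print(i.shape);cv2.imwrite('pics/w14.png',i)
E
```

```text
(576, 795, 3)
```

View pics/w14.png

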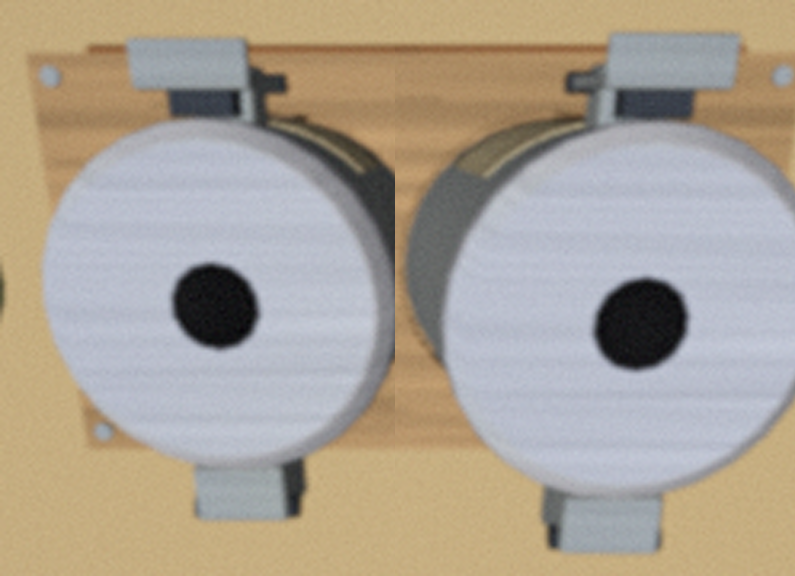

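```bash
python3 - <<'E'
from meas import *
def A(a,b): d=b-a; return (round((np.degrees(np.arctan2(d[1],d[0]))+5)%360-5,2), np.hypot(*d[:2]).round(4))
z=load('wrist14');W=world(z)
S=lambda x,y,h:ray(z,(x/3.2+100,y/3.2+65),h)
T=lambda x,y,h:ray(z,((x-395)/3.2+310,y/3.2+65),h)
for n,F,top,ho,L,R,hi in(('S',S,.126,(216,306),(127,38),(246,39.5),(240.5,520)),('T',T,.155,(641,323),(611,33),(741,36),(610,552))):
    h=F(*ho,top);l=F(*L,top);r=F(*R,top);H=F(*hi,top-.004)
    print(n,h.round(4),'lip',A(h,(l+r)/2),'w',A(r,l)[1],'edge',A(r,l)[0]-90,'hinge',A(H,h),'line',A(H,(l+r)/2))
s=[S(50,77,.03),S(103,432,.03),T(783,77,.03)];print('tray',A(s[1],s[0]),A(s[2],s[0])[0]-90)
for u,v,n in((158,84,'lipS'),(397,83,'lipT'),(165,130,'lidS'),(386,130,'lidT')):print(n,np.nanmedian(W[v-2:v+3,u-8:u+9,2]).round(4))
E
```

```text
S [0.5411 0.0423 0.126 ] lip (np.float64(3.32), np.float64(0.0856)) w 0.0377 edge 2.6099999999999994 hinge (np.float64(2.58), np.float64(0.0813)) line (np.float64(2.96), np.float64(0.1669))
T [ 0.5544 -0.1895  0.155 ] lip (np.float64(2.78), np.float64(0.085)) w 0.0379 edge 2.0600000000000023 hinge (np.float64(2.99), np.float64(0.0813)) line (np.float64(2.88), np.float64(0.1663))
tray (np.float64(3.17), np.float64(0.1526)) 3.280000000000001
lipS 0.127
lipT 0.1563
lidS 0.1263
lidT 0.1552
```

```bash
python3 -c "
from workcell import order,arm
print(arm.get_obs()['time_s']);order.job_done()"
```

```text
18.6833
the job is handed in; nothing more can be done
```

I turned both canisters by their hinge blocks until the labels face out over the far edge. I then pushed the tall canister's clasp up over its catch with the closed fingertips. The job was handed in at 18.7 s of the 72 s allowed; no verdict is reported.

What the last checks showed, from above and with the wrist camera:

- **Labels:** the short canister's label points at about 3.0° and the tall one's at about 2.9°, against the caddy's own 3.2°. The label faces themselves were seen only at a slant, so these figures come from the line from hinge to clasp.
- **Clasps:** the tall clasp's lip stands 85 mm from the axis and level with the lid, matching the short canister's closed clasp (85.6 mm). The push ended against a firm stop of about 3 N.
- **Neighbours:** the bottle, cups, jar and pot of stirrers stand where they started, within about 1 mm in the top view. Nothing was touching the robot at the end.

Some single readings disagreed by 1 to 3°, mainly the short lip and hinge edges in the top view. I relied on the longer hinge-to-clasp lines, which agreed better with each other.

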